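# Lock the intercom's battery cover with a screwdriver

### The arm

A 6-joint arm with a two-finger parallel gripper is mounted at the origin on the work surface. World frame = base frame: x ahead of the robot, y to its left, z up, the work surface at z = 0. Lengths are in m, angles in rad, forces in N, time in s.
With the tool pointing down it reaches from about 0.425 to 0.95 m from the base axis. Payload 3.5 kg.
Tool frame: the origin (TCP) lies between the finger pads; the fingertips stand 14 mm ahead of it and the grasp point (between the pads) lies 5 mm behind it; z points along the fingers, y is the line along which they close (so a half turn about z gives the same grasp; the last joint's range is limited). The gripper opens to 85 mm and grips with 20 to 120 N. Pads are 22 mm wide; open, the fingers measure 114 mm over their backs; the gripper's body (76 mm by 85 mm) begins 54 mm behind the grasp point. The pads swing forward as they close: fully open they stand 13 mm farther back than shut.
Start: joints at [1.158, 0.286, 1.577, -0, 1.279, -0.15], TCP at [0.175, 0.652, 0.245] pointing down, gripper open.
Joint ranges: [-2.77, 2.77], [-0.9, 2.22], [0.21, 2.48], [-1.53, 4.67], [0.24, 2.81], [-2.84, 2.84]. Speed limits (rad/s): [2.79, 2.79, 3.14, 3.14, 3.14, 3.14].

### API

Orientations are given as a unit quaternion [w, x, y, z].
In Python, from rig import ctrl gives the robot as it stands.
- The arm moves only by the shell command python3 -m inch 'ROWS'. ROWS is JSON, a list of rows, each a list of 7 numbers: the turn, a rotation vector about the tool's x, y, z in degrees, then the shift along the tool's x, y, z in m, then the finger opening in m, from 0 to 0.0854. A call has exactly 8 rows; each row shifts and turns the commanded pose from where the row before left it, along the tool's axes as they then stand; what a row does not reach is not made up. A row lasts 1/12 s, in which the tool goes at most 41.7 mm and 7.16 degrees, less where a joint would pass 70% of its speed; a pose out of reach is approached as far as the arm can. A call with a gripper value outside its range is refused whole. The fingers move at their own pace and stop on an object; the grip force is fixed at half the most. Time passes only in rows, so rows that do not move let the fingers close, or fill a call up. It gives the time, the measured TCP pose, the force, the opening and the grip force at its end, in the units of the state.
- ctrl.observe(): the state, without advancing time (a new reading comes with each control period).
- ctrl.snapshot(name): name is "scene" or "top" or "wrist"; returns (picture, depth): 400x640x3 uint8, blue, green, red; 400x640 float32, m along the optical axis (not along the pixel's ray), 0 where there is no reading.
- ctrl.camera_info(name): a dict with "fx", "fy", "cx", "cy" (pixels), "camera_from_world" (4x4, takes a point from world to camera coordinates). Camera axes: x right, y up, looking along -z (the intrinsics and any distortion apply to the point x, -y, -z); pixel columns grow to the right and rows downward; lengths in m; the calibration is good to about 2 mm. The wrist camera is an equidistant fisheye: a pixel r from the principal point sees the ray r / f radians off the axis. A picture is of the moment at which its call begins: read the wrist's pose just before it. camera_info takes no time and is no camera call; for the wrist camera it gives the pose at the moment of the call.
- ctrl.job_done(): hands the job in; it is judged then, once.
Trained networks look in the newest picture that a camera, given by its name, has taken for a name from the list of things; names that differ only in an ending like _2 or _b are one class to them, and where a whole thing is asked for, a point or a joint stands for the part that bears it (a point fixed in the world has none). Each returns a list of dicts, best first, with "score" (0 to 1); they miss things now and then, are a little off and sometimes report something else, mostly with a low value. They report only what shows in the picture. A call takes as long as a camera call.
- ctrl.recognise(camera, target): "at" ([x, y, z] in m, in world coordinates, good to about 4 mm: the middle of the surface that is visible of it).
- ctrl.trace(camera, target): "region" (400x640 bool, what is visible of it).
The state is a dict: "time_s": time; "joints": joint angles; "dq": joint speeds; "joint_torque": joint torques, N m; "tool_pos": TCP position; "orientation": TCP orientation; "wrist_force": force on the tool from outside, world axes, zero at the start; "torque": the same for the moment, N m; "grip_width": finger opening in m; "finger_force": force on a finger pad.
Only numpy, scipy, OpenCV 4.12 (cv2) and the standard library are available. Lean on these libraries where they do the work, as an engineer would, in place of code of your own. Each camera call takes 0.05 s, during which the arm holds its last target. There are 200 camera calls.

### The job

Take the square-handled flat-blade screwdriver out of the wooden stand and use it to lock the intercom's battery cover: seat the blade in the slot of the lock screw that stands proud, push the screw gently in until it stops and, keeping the push, turn it clockwise as far as it goes, so that it stays turned when you let up. Then put the screwdriver back upright in the hole it came from and let go; do not force the screw, do not touch the intercom with the fingers, and leave everything else where it stands.

Things in the scene. Friction and masses are not known exactly. Their poses are not given: they have to be found in the camera images.
- driver: Flat-blade screwdriver, 120 g, upright in one of the stand's two holes. Origin: blade tip; z up along the tool, x along the blade's width. Blade 12 wide (x), 2 thick (y), 10 high; shaft 7 diameter up to z = 58; black square handle 26 x 26 (faces across x and y) from z = 58 to 122. In the stand the handle's underside rests on the stand's top, the tip hangs 2 above the table.
- driver_grip (a point): Middle of the screwdriver's square handle, 90 above the blade's tip; axes as the screwdriver's.
- stand: Fixed wooden block 60 (x) x 150 (y) x 60 high, origin under its centre. Two upright through holes, 21 diameter, at y = -42.5 and y = +42.5; either may hold the screwdriver, the other holds the spare.
- spare: Bystander: thinner cross-point screwdriver with a round waisted black handle (25 at most, 106 overall), in the stand's other hole.
- unit: Door intercom, fixed, white, grey battery cover. Origin on the table under the proud lock screw, which stands in a 30 x 30 well; x along its length. Body x = -45 to 135, y = -50 to 45, cover face at z = 45; handset along +y (y 45 to 90, x -55 to 145), top at z = 58. A second screw at x = 105 is already locked, sunk and turned: leave it. A push over 22 N breaks the proud one; 14 N is firm.
- screw_rest (a point): Centre of the top of the proud lock screw's steel head as it stands at the start, 14 above the cover (this point stays there; it does not follow the screw). z up, x along the slot. Head 24 diameter; slot 15 long (x), 3.8 wide (y), 5 deep, closed at the ends.
- screw (a joint): Turn of the proud lock screw, rad: 0 at the start, grows clockwise from above, hard stop at 1.4; lags the blade by 0.1 to 0.3 (play). A spring holds the screw out (5 N, 0.3 N more per mm pushed in); it turns only once pushed in 3 to 14 mm (differs from unit to unit, unseen) and bottoms 1 mm further. Past 1.3 it may be let up: it rises 2 to 3 mm and locks, at 1.2 to 1.4. Sooner, it turns back.
- jar_a: Bystander: glass jar with a lid, 82 diameter, 121 high, on the white tray.
- jar_b: Bystander: like jar_a, on the tray.
- jar_c: Bystander: like jar_a, on the tray.
- soap: Bystander: soap bottle, 60 diameter, 190 high.
- mug: Bystander: white mug, 80 diameter, 90 high.
- lighter: Bystander: lighter lying, 24 x 78 x 12.
- battery: Bystander: standing battery, 14 diameter, 50 high.

How it is judged:
On the way, in this order (a step that is already met when the one before it is completed fails the run):
1. the screwdriver is out of the stand (distance of driver from where it was at the start of the episode above 0.06 m), for 0.1 s.
2. with the blade in it, the screw is pushed in and turned round (value of joint screw above 1.2 rad and contact force between driver and unit above 3 N), for 0.1 s.
At the end, for the whole second after the job is handed in: The lock screw stays turned by more than 1.15 rad with nothing on it; the screwdriver stands at rest and released in the hole it came from, within 10 mm of where it stood and within 0.12 rad of upright (value of joint screw above 1.15 rad and distance of driver from where it was at the start of the episode below 0.01 m and angle between driver's own z axis and vertical below 0.12 rad and linear speed of driver below 0.02 m/s and contact force between the fingers and driver below 0.1 N); the robot touches nothing.
It fails at once if the blade pushes on the screw's slot with more than 22 N (contact force between driver and screw_c0 above 22 N).
It fails at once if the screwdriver presses or twists on the intercom with over 60 N in all (contact force between driver and unit above 60 N).
It fails at once if the fingers touch the intercom (contact force between the fingers and unit above 1 N).
It fails at once if the spare screwdriver or another bystander is disturbed (distance of any of spare, jar_a, jar_b, jar_c, soap, mug, lighter, battery from where it was at the start of the episode above 0.015 m).
It also fails if it takes over 72 s, if anything falls off the work surface, if the arm or the gripper's body presses on something with over 40 N, if the wrist force passes 120 N, or if a joint passes its speed limit or range.

## Working session

There is one attempt and no reset: what is moved stays moved. The work goes in short steps, Python scripts to look and compute and a shell command to move; the robot and the scene stay as the last step left them, time stands still between calls to the robot, and variables do not carry over. Pictures are saved under pics/ and viewed, at most 12 in all, crops included, and the job is handed in when it is done.

```bash
ls; mkdir -p pics
cat > h.py <<'E'
import numpy as np,cv2
from rig import ctrl
from scipy.spatial.transform import Rotation as R
def snap(n,f=None):
    o=ctrl.observe(); i=ctrl.camera_info(n); p,d=ctrl.snapshot(n)
    if f: cv2.imwrite('pics/'+f,p)
    return p,d,i
def cloud(d,i):
    v,u=np.mgrid[0:400,0:640]; x=(u-i['cx'])/i['fx']*d; y=(v-i['cy'])/i['fy']*d
    P=np.stack([x,-y,-d,np.ones_like(d)],-1)
    return (P@np.linalg.inv(i['camera_from_world']).T)[...,:3]
E
python3 - <<'E'
from h import *
print(ctrl.observe())
for n in('scene','top'):
    p,d,i=snap(n,n+'0.png')
    print(n,i['fx'],np.linalg.inv(i['camera_from_world']).round(3).tolist())
    for t in('driver','driver_grip','spare','stand','unit','screw_rest','screw'):
        try:
            print(t,[(np.round(r['at'],4).tolist(),round(r['score'],2)) for r in ctrl.recognise(n,t)[:3]])
        except Exception as e: print(t,e)
E
```

```text
pics
{'time_s': 0.0, 'joints': array([ 1.15799134e+00,  2.87197050e-01,  1.57816493e+00,  2.09006678e-05,
        1.27859607e+00, -1.49985856e-01]), 'dq': array([ 1.65340682e-03, -6.63597628e-04, -2.02710914e-03,  5.50442957e-04,
       -2.53073752e-03, -9.35801517e-05]), 'joint_torque': array([-1.76930776e-04, -4.05972362e+01, -2.92630255e+01, -1.38582109e-04,
        5.61652952e-03, -1.23712206e-05]), 'tool_pos': array([0.17507464, 0.65126067, 0.24393275]), 'orientation': array([-3.38041870e-04,  1.31034588e-01,  9.91377092e-01, -1.13340481e-03]), 'wrist_force': array([ 0.04062331, -0.58273673,  0.70859951]), 'torque': array([-0.04498208, -0.03376517, -0.01812477]), 'finger_force': 0.0, 'grip_width': 0.08558464017613497}
scene 362.78683993040806 [[-0.638, -0.553, 0.536, 1.127], [0.77, -0.455, 0.447, 0.44], [-0.004, 0.698, 0.716, 0.881], [0.0, 0.0, 0.0, 1.0]]
driver [([0.4535, 0.2547, 0.1086], 0.61)]
driver_grip [([0.4511, 0.2559, 0.1052], 0.66)]
spare [([0.4663, 0.1707, 0.0873], 0.64), ([0.37, -0.0102, 0.0139], 0.47)]
stand []
unit [([0.6661, -0.2554, 0.043], 0.76)]
screw_rest [([0.6685, -0.2513, 0.0444], 0.96)]
screw [([0.6032, -0.2703, 0.0636], 0.44), ([0.4216, -0.5427, 0.0976], 0.37)]
top 386.66949873114953 [[0.014, 0.994, -0.108, 0.407], [-1.0, 0.014, -0.006, -0.045], [-0.004, 0.108, 0.994, 1.176], [0.0, 0.0, 0.0, 1.0]]
driver [([0.4366, 0.2495, 0.1253], 0.71)]
driver_grip []
spare [([0.453, 0.1635, 0.102], 0.46)]
stand [([0.4491, 0.2036, 0.0613], 0.65)]
unit [([0.646, -0.2727, 0.043], 0.86)]
screw_rest [([0.6444, -0.2692, 0.0469], 0.92)]
screw [([0.6055, -0.272, 0.059], 0.55)]
```

View pics/top0.png

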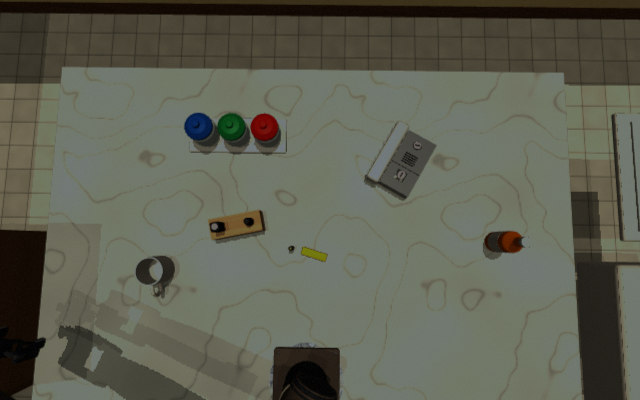

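View pics/scene0.png

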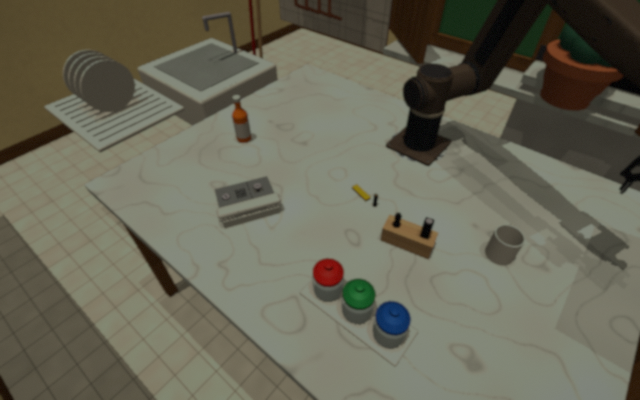

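The top view shows the stand at about (236,225). The square-handled driver is in its left hole (217,227) and the spare is at (249,222). The proud screw is at (400,175), on the handset side of the unit, with the handset to the upper left. I'll move over the stand to look closer.

```bash
python3 -m inch '[[0,0,0,-0.03,-0.026,-0.006,0.085],[0,0,0,-0.03,-0.026,-0.006,0.085],[0,0,0,-0.03,-0.026,-0.006,0.085],[0,0,0,-0.03,-0.026,-0.006,0.085],[0,0,0,-0.03,-0.026,-0.006,0.085],[0,0,0,-0.03,-0.026,-0.006,0.085],[0,0,0,-0.03,-0.026,-0.006,0.085],[0,0,0,-0.03,-0.026,-0.006,0.085]]'
python3 -m inch '[[0,0,0,-0.03,-0.026,-0.006,0.085],[0,0,0,-0.03,-0.026,-0.006,0.085],[0,0,0,-0.03,-0.026,-0.006,0.085],[0,0,0,-0.03,-0.026,-0.006,0.085],[0,0,0,0,0,0,0.085],[0,0,0,0,0,0,0.085],[0,0,0,0,0,0,0.085],[0,0,0,0,0,0,0.085]]'
python3 - <<'E'
from h import *
o=ctrl.observe();print(o['tool_pos'],o['joints'],R.from_quat(np.roll(o['orientation'],-1)).as_matrix().round(3))
p,d,i=snap('wrist','w1.png');print(i)
for t in('driver','driver_grip','spare','stand'):
    print(t,[(np.round(r['at'],4).tolist(),round(r['score'],2)) for r in ctrl.recognise('wrist',t)[:3]])
E
```

```text
time_s: 1.47
tool_pos: [0.3537, 0.387, 0.2939]
orientation: [0.0, 0.131, 0.991, 0.0]
wrist_force: [0.2, -0.8, -0.2]
grip_width: 0.0848
finger_force: 0.0
time_s: 2.13
tool_pos: [0.4412, 0.2578, 0.317]
orientation: [-0.0, 0.13, 0.991, -0.0]
wrist_force: [-0.5, -0.4, -0.8]
grip_width: 0.085
finger_force: 0.0
[0.44117473 0.25781896 0.31697481] [ 3.29939806e-01 -1.30130729e-01  1.88900857e+00  3.38305912e-04
  1.38338825e+00 -9.79526690e-01] [[-0.966  0.258 -0.001]
 [ 0.258  0.966  0.   ]
 [ 0.001 -0.    -1.   ]]
{'fx': 309.70691628693146, 'fy': 309.70691628693146, 'cx': 315.49532594375586, 'cy': 198.76836720129387, 'camera_from_world': array([[ 2.59685332e-01,  9.65693269e-01,  1.97019040e-04,
        -3.64422374e-01],
       [-9.16493700e-01,  2.46519317e-01, -3.15067492e-01,
         4.03805557e-01],
       [-3.04307126e-01,  8.16378397e-02,  9.49069247e-01,
        -3.34635711e-01],
       [ 0.00000000e+00,  0.00000000e+00,  0.00000000e+00,
         1.00000000e+00]])}
driver [([0.4342, 0.2562, 0.1204], 0.83)]
driver_grip [([0.6895, 0.1482, 0.0599], 0.63), ([0.4377, 0.2536, 0.1264], 0.62)]
spare [([0.4562, 0.1743, 0.1001], 0.95), ([0.3851, 0.0561, 0.0373], 0.42)]
stand [([0.4396, 0.2166, 0.0567], 0.94)]
```

View pics/w1.png

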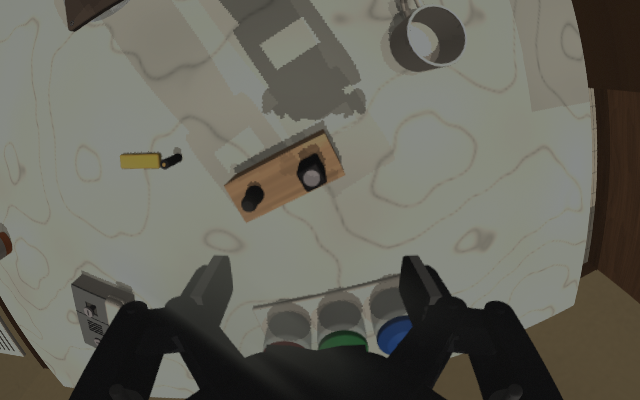

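Wrist view: the driver's square handle is at (312,172) in the stand's right hole and the spare is at (252,197). Next I'll fit the handle top and stand top with the depth.

```bash
cat >> h.py <<'E'
def wcloud(d,i):
    v,u=np.mgrid[0:400,0:640].astype(float); a=u-i['cx'];b=v-i['cy'];r=np.hypot(a,b)+1e-9;th=r/i['fx']
    t=np.tan(th); x=a/r*t*d; y=b/r*t*d
    P=np.stack([x,-y,-d,np.ones_like(d)],-1)
    return (P@np.linalg.inv(i['camera_from_world']).T)[...,:3]
def rect(Q): 
    c,s,a=cv2.minAreaRect((Q[:,:2]*1000).astype(np.float32)); return np.round(c,1),np.round(s,1),round(a,1)
E
python3 - <<'E'
from h import *
np.set_printoptions(suppress=True,precision=4)
p,d,i=snap('wrist');C=wcloud(d,i);z=C[...,2]
print('cam',np.linalg.inv(i['camera_from_world'])[:3,3])
near=np.hypot(C[...,0]-.437,C[...,1]-.253)<.035
hi=near&(z>.09); print('z max',np.percentile(z[hi],[5,50,90,99]))
top=near&(z>np.percentile(z[hi],90)-.004); print(top.sum(),rect(C[top]),C[top].mean(0))
st=(abs(C[...,0]-.445)<.08)&(abs(C[...,1]-.21)<.12)&(abs(z-.06)<.006); print(rect(C[st]),np.median(z[st]))
cv2.imwrite('pics/w2.png',cv2.resize(p[110:240,210:370],None,fx=5,fy=5,interpolation=2).clip(0,127)*2)
h=p.astype(int)[...,:]; 
r=ctrl.trace('wrist','driver')[0]['region'];print('trace',r.sum(),rect(C[r&(z>.1)]))
r=ctrl.trace('wrist','spare')[0]['region'];print('spare',np.median(C[r],0))
p,d,i=snap('top');C=cloud(d,i);z=C[...,2]
near=np.hypot(C[...,0]-.437,C[...,1]-.253)<.03
print('top',rect(C[near&(z>.105)]),C[near&(z>.105)].mean(0))
st=(abs(C[...,0]-.445)<.08)&(abs(C[...,1]-.21)<.12)&(abs(z-.06)<.006); print(rect(C[st]),np.median(z[st]))
E
```

```text
cam [0.363  0.2797 0.445 ]
z max [0.1246 0.3891 0.4004 0.4033]
3020 (array([425.3, 258.6]), array([63.1, 13.4]), 76.8) [0.4232 0.2612 0.3999]
(array([450.6, 211.8]), array([ 61.8, 152. ]), 11.6) 0.05916813948870592
trace 838 (array([408.7, 257.8]), array([31.7, 96.4]), 82.7)
spare [0.4551 0.1753 0.0934]
top (array([436.8, 252.9]), array([59. , 59.2]), 16.5) [0.4356 0.2517 0.5535]
(array([448.7, 209.4]), array([ 60.2, 150.9]), 12.1) 0.05880039961653549
```

View pics/w2.png

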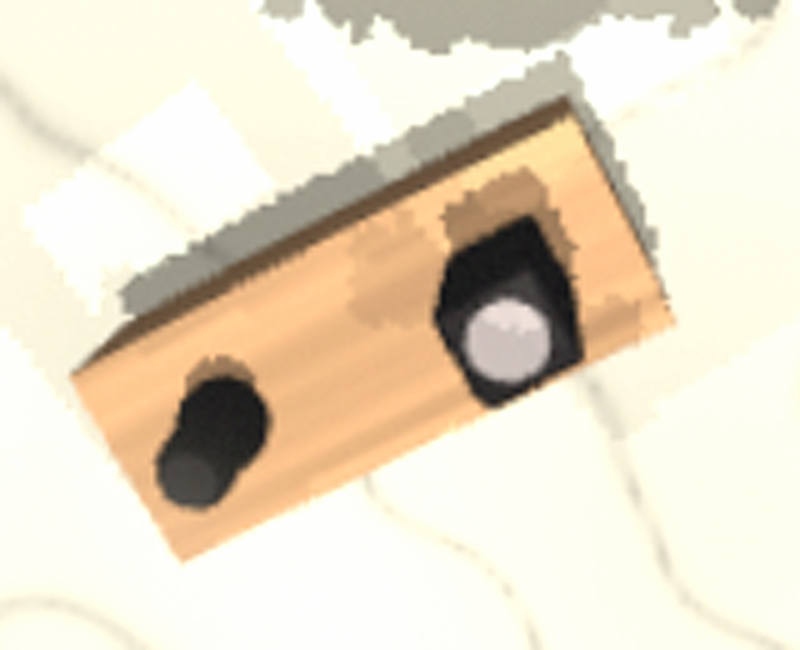

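The handle top's corners in the crop are about (437,315), (545,262), (583,357) and (490,408), so it is nearly aligned with the stand. I'll put numbers on that.

```bash
cat >> h.py <<'E'
def wray(px,i,z):
    px=np.atleast_2d(px).astype(float); a=px[:,0]-i['cx'];b=px[:,1]-i['cy'];r=np.hypot(a,b)+1e-9;t=np.tan(r/i['fx'])
    T=np.linalg.inv(i['camera_from_world']); D=np.stack([a/r*t,-b/r*t,-np.ones_like(a)],-1)@T[:3,:3].T
    return T[:3,3]+D*((z-T[2,3])/D[:,2])[:,None]
E
python3 - <<'E'
from h import *
np.set_printoptions(suppress=True,precision=4)
p,d,i=snap('wrist');C=wcloud(d,i);z=C[...,2]
near=np.hypot(C[...,0]-.439,C[...,1]-.253)<.035
top=near&(abs(z-.124)<.004); print(top.sum(),rect(C[top]),np.median(z[top]),C[top].mean(0))
m=near&(z>.066)&(z<.13);print('side+top',rect(C[m]))
pt=np.array([[437,315],[545,262],[583,357],[490,408]])/5-.4+[210,110]
Q=wray(pt,i,.124);print(Q,rect(Q),Q.mean(0))
e=np.diff(np.vstack([Q,Q[:1]]),axis=0);print(np.degrees(np.arctan2(e[:,1],e[:,0])),np.linalg.norm(e,axis=1))
E
```

```text
544 (array([441.7, 253.8]), array([26.2, 26.6]), 16.7) 0.12326817090468267 [0.4412 0.2539 0.1232]
side+top (array([441.1, 254. ]), array([27.4, 27.2]), 16.0)
[[0.433  0.2401 0.124 ]
 [0.4279 0.2653 0.124 ]
 [0.4501 0.2678 0.124 ]
 [0.456  0.2455 0.124 ]] (array([441.6, 255.3]), array([23.6, 25.7]), 13.2) [0.4418 0.2547 0.124 ]
[ 101.4797    6.4519  -75.352  -166.827 ] [0.0257 0.0224 0.0231 0.0236]
```

```bash
cat >> h.py <<'E'
def goal(x,y,z,psi):
    "turn about tool z (deg) first, then remaining shift in turned tool axes (mm); psi = world yaw of tool y"
    o=ctrl.observe(); M=R.from_quat(np.roll(o['orientation'],-1)).as_matrix()
    now=np.degrees(np.arctan2(M[1,1],M[0,1])); t=np.radians(psi); Y=np.array([np.cos(t),np.sin(t),0]);Z=np.array([0,0,-1.]);G=np.stack([np.cross(Y,Z),Y,Z],1)
    dl=np.array([x,y,z])-o['tool_pos']
    print('t',round(o['time_s'],2),'pos',o['tool_pos'].round(4),'psi',round(now,2),'tilt(tool x,y deg)',np.degrees(R.from_matrix(M.T@G).as_rotvec()).round(2),'shift mm',(G.T@dl*1000).round(1),'F',o['wrist_force'].round(1),'T',o['torque'].round(2),'grip',round(o['grip_width'],4),round(o['finger_force'],1),'j6',round(np.degrees(o['joints'][5]),1))
E
python3 -m inch '[[0,0,-6,0,0,0.025,0.055],[0,0,-6,0,0,0.025,0.055],[0,0,-6,0,0,0.025,0.055],[0,0,-6,0,0,0.025,0.055],[0,0,-6,0,0,0.025,0.055],[0,0,0,0.001,-0.004,0.025,0.055],[0,0,0,0,0,0,0.055],[0,0,0,0,0,0,0.055]]'
python3 - <<'E'
from h import *
goal(.4415,.254,.090,105.5)
snap('wrist','w3.png')
E
```

```text
time_s: 3.3
tool_pos: [0.4411, 0.2525, 0.1662]
orientation: [-0.002, -0.13, 0.992, -0.0]
wrist_force: [-0.1, -0.0, -0.1]
grip_width: 0.055
finger_force: 0.0
t 3.3 pos [0.4411 0.2525 0.1662] psi 104.9 tilt(tool x,y deg) [-0.01 -0.2  -0.6 ] shift mm [-0.7  1.3 76.2] F [-0.1 -0.  -0.1] T [ 0.01  0.05 -0.01] grip 0.055 0.0 j6 -86.6
```

View pics/w3.png

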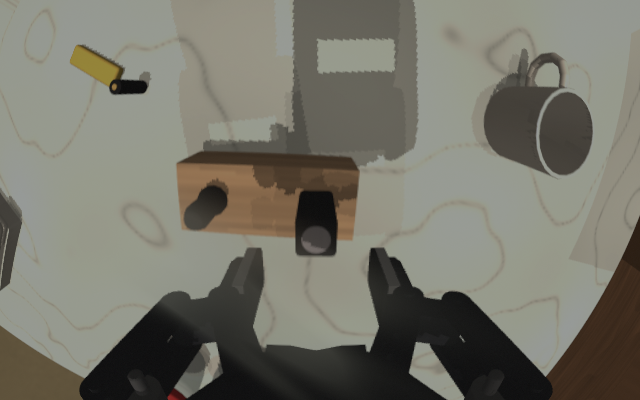

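The handle (316,225) sits centred and square between the fingers, so I'll descend and close.

```bash
python3 -m inch '[[0,0,-0.5,-0.0005,0.001,0.015,0.055],[0,0,0,0,0,0.015,0.055],[0,0,0,0,0,0.015,0.055],[0,0,0,0,0,0.015,0.055],[0,0,0,0,0,0.016,0.055],[0,0,0,0,0,0,0.055],[0,0,0,0,0,0,0.02],[0,0,0,0,0,0,0.01]]'
python3 -m inch '[[0,0,0,0,0,0,0.01],[0,0,0,0,0,0,0.01],[0,0,0,0,0,0,0.01],[0,0,0,0,0,0,0.01],[0,0,0,0,0,0,0.01],[0,0,0,0,0,0,0.01],[0,0,0,0,0,0,0.01],[0,0,0,0,0,0,0.01]]'
python3 -c "
from h import *
goal(.4415,.254,.090,105.5)"
```

```text
time_s: 4.02
tool_pos: [0.4438, 0.2546, 0.0936]
orientation: [0.002, -0.134, 0.991, 0.0]
wrist_force: [-0.5, 0.8, -0.1]
grip_width: 0.0319
finger_force: 0.0
time_s: 4.68
tool_pos: [0.444, 0.2546, 0.0938]
orientation: [0.002, -0.134, 0.991, 0.0]
wrist_force: [-0.8, 1.7, 6.8]
grip_width: 0.0254
finger_force: 59.4
t 4.68 pos [0.444  0.2546 0.0938] psi 105.44 tilt(tool x,y deg) [ 0.02  0.26 -0.06] shift mm [2.6 0.1 3.8] F [-0.8  1.7  6.8] T [ 0.07  0.02 -0.03] grip 0.0254 59.4 j6 -87.0
```

```bash
python3 -m inch '[[0,0,0,0,0,-0.01,0.01],[0,0,0,0,0,-0.02,0.01],[0,0,0,0,0,-0.025,0.01],[0,0,0,0,0,-0.025,0.01],[0,0,0,0,0,-0.025,0.01],[0,0,0,0,0,-0.025,0.01],[0,0,0,0,0,-0.025,0.01],[0,0,0,0,0,0,0.01]]'
python3 - <<'E'
from h import *
goal(.444,.2546,.254,105.5)
a,_,_=snap('wrist'); b,_,i=snap('scene'); 
# project the tip
tp=ctrl.observe()['tool_pos']; q=i['camera_from_world']@np.r_[tp-[0,0,.092],1]; u=int(i['cx']+i['fx']*q[0]/-q[2]); v=int(i['cy']-i['fy']*q[1]/-q[2]); print(u,v)
c=cv2.resize(b[v-45:v+15,u-40:u+40],(800,600),interpolation=2)[:,200:600]
w=cv2.resize(a[140:340,250:390],(400,571),interpolation=2); w=np.vstack([w,np.zeros((29,400,3),np.uint8)])
cv2.imwrite('pics/l1.png',np.clip(np.hstack([c,w]).astype(int)*2,0,255).astype(np.uint8))
E
```

```text
time_s: 5.35
tool_pos: [0.4444, 0.2548, 0.2528]
orientation: [0.005, -0.134, 0.991, 0.001]
wrist_force: [-0.0, 0.8, -0.4]
grip_width: 0.0255
finger_force: 59.1
t 5.35 pos [0.4444 0.2548 0.2528] psi 105.45 tilt(tool x,y deg) [ 0.03  0.6  -0.05] shift mm [ 0.5 -0.1 -1.2] F [-0.   0.8 -0.4] T [ 0.01 -0.08 -0.01] grip 0.0255 59.1 j6 -87.0
431 212
```

View pics/l1.png

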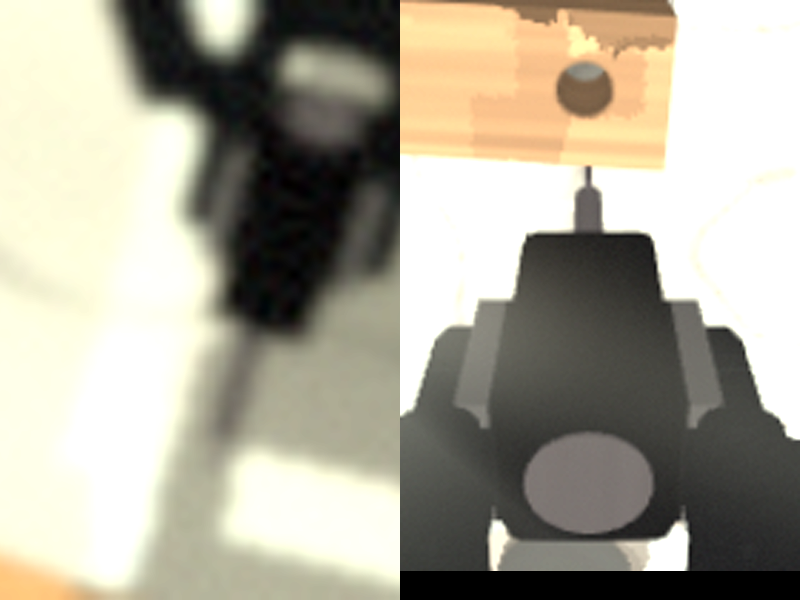

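The blade shows edge-on in the wrist view, with its tip at about (316,199). Its thickness lies along tool y and its width along tool x. Next I'll measure the unit from the top camera.

Run:
```python
from h import *
p,d,i=snap('top');C=cloud(d,i);z=C[...,2]
nr=(np.hypot(C[...,0]-.65,C[...,1]+.27)<.16)
for lo,hi in((.051,.066),(.04,.049),(.03,.08)): 
    m=nr&(z>lo)&(z<hi);print(lo,m.sum(),rect(C[m]),np.median(z[m]))
for n in('top','scene'):
    if n!='top': snap(n)
    for t in('screw','screw_rest','unit'): print(n,t,[(np.round(r['at'],4).tolist(),round(r['score'],2)) for r in ctrl.recognise(n,t)[:3]])
m=nr&(z>.055)&(np.hypot(C[...,0]-.607,C[...,1]+.272)<.02);print(C[m].mean(0))
# goal for a -33.5 deg unit: stop 50 mm short
goal(.60,-.26,.23,57)
```

```text
0.051 881 (array([ 658.1, -259. ]), array([ 97.9, 197.9]), 61.4) 0.056185177895943905
0.04 1763 (array([ 647.6, -275.2]), array([137.7, 196.1]), 60.9) 0.043983986273912645
0.03 2831 (array([ 648.9, -274.6]), array([140.1, 198.4]), 60.9) 0.04526482512522634
top screw []
top screw_rest [([0.6444, -0.2733, 0.0469], 0.83)]
top unit [([0.6442, -0.2728, 0.0447], 0.77)]
scene screw [([0.4258, -0.5445, 0.1005], 0.42), ([0.6059, -0.2657, 0.0633], 0.39)]
scene screw_rest [([0.6631, -0.2496, 0.0449], 0.56), ([0.7508, 0.3248, 0.1033], 0.17)]
scene unit [([0.6613, -0.2543, 0.0414], 0.83), ([0.4662, 0.2149, 0.0585], 0.27)]
[ 0.60121069 -0.27088376  0.0578033 ]
t 5.85 pos [0.4418 0.2538 0.2453] psi 105.44 tilt(tool x,y deg) [-0.05 -0.1  48.44] shift mm [-412.5 -344.8   15.3] F [ 0.8 -0.5 -0.3] T [-0.02 -0.    0.03] grip 0.025 59.1 j6 -87.0
```

```bash
python3 -m inch '[[0,0,5.6,0,0,0,0.01],[0,0,5.6,0,0,0,0.01],[0,0,5.6,0,0,0,0.01],[0,0,5.6,0,0,0,0.01],[0,0,5.6,0,0,0,0.01],[0,0,5.6,0,0,0,0.01],[0,0,5.5,0,0,0,0.01],[0,0,5.5,0,0,0,0.01]]'
python3 -c "
from h import *
goal(.644,-.294,.22,60.9)"
```

```text
time_s: 6.52
tool_pos: [0.4421, 0.2539, 0.2459]
orientation: [-0.0, 0.254, 0.967, -0.0]
wrist_force: [0.2, 0.5, -1.6]
grip_width: 0.0254
finger_force: 59.0
t 6.52 pos [0.4421 0.2539 0.2459] psi 60.57 tilt(tool x,y deg) [-0.04 -0.03 -0.33] shift mm [-442.9 -380.6   25.9] F [ 0.2  0.5 -1.6] T [0.02 0.   0.01] grip 0.0254 59.0 j6 -42.1
```

```bash
python3 -m inch '[[0,0,0,-0.015,-0.013,0,0.01],[0,0,0,-0.028,-0.024,0,0.01],[0,0,0,-0.028,-0.024,0,0.01],[0,0,0,-0.028,-0.024,0,0.01],[0,0,0,-0.028,-0.024,0,0.01],[0,0,0,-0.028,-0.024,0,0.01],[0,0,0,-0.028,-0.024,0,0.01],[0,0,0,-0.028,-0.024,0,0.01]]'
python3 -m inch '[[0,0,0,-0.028,-0.024,0,0.01],[0,0,0,-0.028,-0.024,0,0.01],[0,0,0,-0.028,-0.024,0,0.01],[0,0,0,-0.028,-0.024,0.005,0.01],[0,0,0,-0.028,-0.024,0.005,0.01],[0,0,0,-0.028,-0.024,0.005,0.01],[0,0,0,-0.028,-0.024,0.005,0.01],[0,0,0,-0.028,-0.025,0.005,0.01]]'
python3 -m inch '[[0,0,0,-0.008,-0.006,0,0.01],[0,0,0,0,0,0,0.01],[0,0,0,0,0,0,0.01],[0,0,0,0,0,0,0.01],[0,0,0,0,0,0,0.01],[0,0,0,0,0,0,0.01],[0,0,0,0,0,0,0.01],[0,0,0,0,0,0,0.01]]'
python3 - <<'E'
from h import *
goal(.644,-.294,.22,60.9)
p,d,i=snap('wrist')
for t in('screw','screw_rest','unit'): print(t,[(np.round(r['at'],4).tolist(),round(r['score'],2)) for r in ctrl.recognise('wrist',t)[:3]])
C=wcloud(d,i);z=C[...,2]
m=(abs(z-.058)<.006)&(np.hypot(C[...,0]-.601,C[...,1]+.271)<.02);print(m.sum(),rect(C[m]),C[m].mean(0),np.median(z[m]))
cv2.imwrite('pics/w5.png',np.clip(cv2.resize(p[80:280,215:415],(600,600),interpolation=2).astype(int)*2,0,255).astype(np.uint8))
E
```

```text
time_s: 7.18
tool_pos: [0.5385, -0.0087, 0.246]
orientation: [-0.0, 0.252, 0.968, 0.0]
wrist_force: [1.0, 0.7, -1.2]
grip_width: 0.0254
finger_force: 59.2
time_s: 7.85
tool_pos: [0.6402, -0.2862, 0.2202]
orientation: [-0.0, 0.252, 0.968, 0.0]
wrist_force: [-0.1, 0.1, -0.8]
grip_width: 0.0251
finger_force: 59.2
time_s: 8.52
tool_pos: [0.644, -0.2929, 0.2219]
orientation: [0.0, 0.251, 0.968, -0.0]
wrist_force: [-0.8, -0.7, -1.6]
grip_width: 0.0256
finger_force: 59.3
t 8.52 pos [ 0.644  -0.2929  0.2219] psi 60.9 tilt(tool x,y deg) [-0.    0.03  0.  ] shift mm [-0.5 -1.   1.9] F [-0.8 -0.7 -1.6] T [-0.03  0.03  0.02] grip 0.0256 59.3 j6 -93.6
screw [([0.5986, -0.268, 0.0574], 0.64)]
screw_rest [([0.6394, -0.2684, 0.0449], 0.97)]
unit [([0.6364, -0.2598, 0.0412], 0.77)]
510 (array([ 602.8, -268.4]), array([23. , 23.7]), 61.2) [ 0.60288489 -0.26819872  0.05762757] 0.05815376356128665
```

View pics/w5.png

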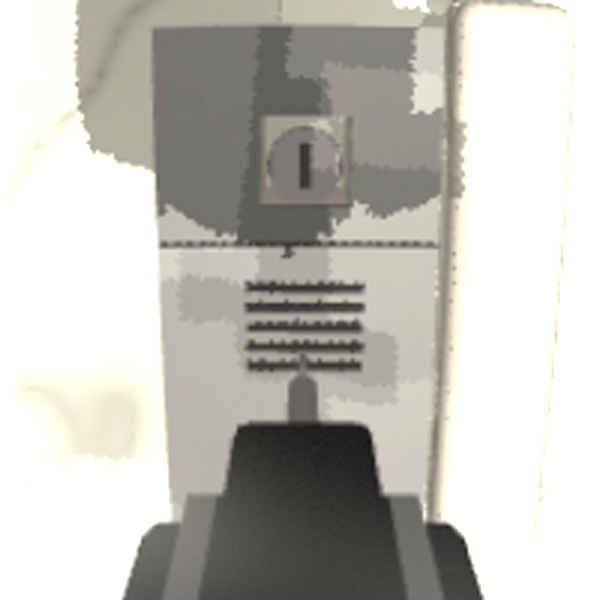

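Crop: the slot is vertical, centred at about (304,166), parallel to the blade, and the blade tip is at about (302,355). Next: sub-pixel measurement.

```bash
cat > m.py <<'E'
from h import *
def slot(p,uc,vc,h=20,thr=None):
    g=cv2.cvtColor(p,cv2.COLOR_BGR2GRAY).astype(float); w=g[vc-h:vc+h,uc-h:uc+h]
    v,u=np.mgrid[vc-h:vc+h,uc-h:uc+h]; return g,w,u,v
E
python3 - <<'E'
from m import *
np.set_printoptions(suppress=True,precision=4,linewidth=200)
p,d,i=snap('wrist');g=cv2.cvtColor(p,cv2.COLOR_BGR2GRAY)
print(g[124:148,306:328]); print(g[190:214,306:328])
C=wcloud(d,i)[...,2]; print(C[190:214:2,306:328].round(3))
E
```

```text
[[79 78 75 66 65 57 56 60 62 61 62 61 67 72 74 73 67 68 74 78 80 80]
 [78 76 68 56 61 61 62 62 62 61 63 63 70 75 74 74 74 74 68 69 76 79]
 [76 68 61 59 61 62 62 62 61 59 59 59 67 73 74 73 74 74 71 69 71 78]
 [66 57 57 62 61 62 62 62 59 53 45 44 56 68 74 73 74 74 73 74 74 75]
 [65 61 61 62 62 61 61 61 58 45 32 29 40 59 74 74 74 74 74 73 72 68]
 [66 61 62 62 62 62 62 62 59 44 31 30 38 57 74 74 74 74 74 74 74 73]
 [61 62 62 61 62 62 62 61 58 45 32 30 37 57 73 74 74 74 74 73 73 74]
 [57 62 61 61 62 61 61 61 58 44 31 29 38 58 74 74 73 74 74 73 75 85]
 [55 61 62 62 61 62 61 61 58 44 31 30 39 58 73 74 74 73 74 74 76 86]
 [56 62 61 61 61 61 62 61 58 44 30 30 39 58 74 74 74 74 73 74 74 73]
 [55 62 62 62 61 61 61 62 58 44 31 30 36 56 74 73 73 74 74 74 74 74]
 [55 62 62 61 62 62 62 61 58 44 31 29 35 55 72 63 72 74 74 73 74 74]
 [56 62 61 62 61 62 61 61 58 44 31 29 34 51 64 63 72 67 65 64 67 78]
 [58 62 61 61 61 62 62 62 58 45 30 29 34 49 61 61 66 63 62 62 62 69]
 [60 61 61 62 62 62 61 62 58 44 32 29 35 49 62 61 61 61 62 61 63 71]
 [64 62 61 61 61 62 62 62 58 44 32 30 35 49 61 62 62 61 61 62 64 
[... 3662 characters left out ...]
0.046 0.046 0.044 0.044]
 [0.044 0.044 0.044 0.044 0.044 0.045 0.044 0.044 0.044 0.138 0.138 0.044 0.044 0.045 0.043 0.043 0.043 0.045 0.045 0.044 0.044 0.044]
 [0.044 0.044 0.046 0.043 0.044 0.045 0.137 0.137 0.139 0.139 0.14  0.138 0.137 0.137 0.044 0.044 0.043 0.044 0.044 0.044 0.044 0.044]
 [0.045 0.044 0.044 0.046 0.044 0.14  0.141 0.143 0.143 0.145 0.144 0.143 0.141 0.143 0.139 0.044 0.046 0.046 0.044 0.044 0.044 0.044]
 [0.044 0.044 0.044 0.043 0.044 0.145 0.147 0.148 0.148 0.149 0.149 0.148 0.146 0.147 0.145 0.045 0.045 0.043 0.045 0.043 0.044 0.043]
 [0.045 0.046 0.043 0.044 0.044 0.147 0.15  0.151 0.151 0.152 0.152 0.151 0.151 0.149 0.147 0.043 0.045 0.044 0.044 0.045 0.044 0.044]]
```

Run:
```python
from m import *
np.set_printoptions(suppress=True,precision=4)
i=ctrl.camera_info('wrist'); o=ctrl.observe();T=o['tool_pos']
S=wray([316.77,134.7],i,.059)[0]; 
for zt in(.1285,.1303,.132):
    B=wray([315.42,197.8],i,zt)[0]; print('slot',S,'tip',B,'tip-TCP',B-T)
    G=T+(S-B)*[1,1,0]; goal(*(G+[0,0,0]),60.9)
```

```text
slot [ 0.6028 -0.2683  0.059 ] tip [ 0.6365 -0.2887  0.1285] tip-TCP [-0.0074  0.005  -0.0929]
t 8.77 pos [ 0.6439 -0.2936  0.2214] psi 60.85 tilt(tool x,y deg) [-0.    0.   -0.05] shift mm [39.3  1.3  0. ] F [-0.1 -0.7 -1.3] T [0.01 0.   0.01] grip 0.0252 59.3 j6 -93.6
slot [ 0.6028 -0.2683  0.059 ] tip [ 0.636  -0.2884  0.1303] tip-TCP [-0.0079  0.0052 -0.0911]
t 8.77 pos [ 0.6439 -0.2936  0.2214] psi 60.85 tilt(tool x,y deg) [-0.    0.   -0.05] shift mm [38.7  1.3  0. ] F [-0.1 -0.7 -1.3] T [0.01 0.   0.01] grip 0.0252 59.3 j6 -93.6
slot [ 0.6028 -0.2683  0.059 ] tip [ 0.6355 -0.2881  0.132 ] tip-TCP [-0.0084  0.0055 -0.0894]
t 8.77 pos [ 0.6439 -0.2936  0.2214] psi 60.85 tilt(tool x,y deg) [-0.    0.   -0.05] shift mm [38.2  1.3  0. ] F [-0.1 -0.7 -1.3] T [0.01 0.   0.01] grip 0.0252 59.3 j6 -93.6
```

Run:
```python
from m import *
np.set_printoptions(suppress=True,precision=4)
p,d,i=snap('wrist');C=wcloud(d,i);o=ctrl.observe();M=R.from_quat(np.roll(o['orientation'],-1)).as_matrix()
L=(C-o['tool_pos'])@M  # tool frame
for v in range(196,330,6): print(v,L[v,316]*1000, C[v,316,2].round(3))
```

```text
196 [-16.3728   1.3287 175.5428] 0.046
202 [ 9.1536  1.1926 82.4752] 0.139
208 [ 6.5634  1.1818 77.0161] 0.144
214 [ 6.8571  1.1617 64.5856] 0.157
220 [ 7.0384  1.1439 53.6206] 0.168
226 [16.2273  1.0997 22.8815] 0.198
232 [16.8492  1.0855 13.8612] 0.207
238 [16.4961  1.0753  7.6267] 0.214
244 [16.374   1.0653  1.4046] 0.22
250 [15.8994  1.0569 -3.696 ] 0.225
256 [16.2477  1.0472 -9.9387] 0.231
262 [ 16.0158   1.0396 -14.7459] 0.236
268 [ 15.5728   1.0329 -18.9027] 0.24
274 [ 15.7927   1.0253 -23.8661] 0.245
280 [ 15.4569   1.0193 -27.6846] 0.249
286 [ 13.5971   1.0164 -29.0847] 0.25
292 [ 11.5232   1.0139 -30.1798] 0.252
298 [  7.9168   1.0138 -29.2445] 0.251
304 [  5.2418   1.0121 -29.6902] 0.251
310 [  3.0175   1.0097 -30.7722] 0.252
316 [ -1.0635   1.0099 -29.6826] 0.251
322 [ -3.5144   1.0077 -30.6583] 0.252
328 [ -8.6425   1.0088 -28.7442] 0.25
```

The visible tip corner is the blade's near edge, 6 mm off the axis, so the true shift along tool x is 44.7 mm. I'll move over the screw and descend to 15–20 mm above it.

```bash
python3 -m inch '[[0,0,0,0.015,0.0005,0,0.01],[0,0,0,0.015,0.0005,0,0.01],[0,0,0,0.0145,0.0005,0,0.01],[0,0,0,0,0,0.015,0.01],[0,0,0,0,0,0.015,0.01],[0,0,0,0,0,0.015,0.01],[0,0,0,0,0,0.005,0.01],[0,0,0,0,0,0,0.01]]'
python3 - <<'E'
from m import *
np.set_printoptions(suppress=True,precision=4,linewidth=200)
p,d,i=snap('wrist');C=wcloud(d,i);o=ctrl.observe();M=R.from_quat(np.roll(o['orientation'],-1)).as_matrix()
goal(*o['tool_pos'],60.9)
g=cv2.cvtColor(p,cv2.COLOR_BGR2GRAY)
L=(C-o['tool_pos'])@M*1000
for z,n in((.059,'head'),): 
    m=(abs(C[...,2]-z)<.005)&(np.hypot(C[...,0]-.602,C[...,1]+.269)<.02); print(m.sum(),rect(C[m]),(M.T@(np.r_[np.array(rect(C[m])[0])/1000,.059]-o['tool_pos'])*1000))
m=(L[...,2]>30)&(L[...,2]<90)&(abs(L[...,0])<20)&(abs(L[...,1])<8)
vs,us=np.where(m);print(vs.min(),vs.max(),us.min(),us.max())
print(g[180:206,304:330])
cv2.imwrite('pics/w6.png',np.clip(cv2.resize(p[140:240,265:365],(600,600),interpolation=2).astype(int)*2,0,255).astype(np.uint8))
E
```

```text
time_s: 9.48
tool_pos: [0.6048, -0.2701, 0.1691]
orientation: [-0.002, 0.252, 0.968, 0.001]
wrist_force: [0.6, -0.9, -1.8]
grip_width: 0.0254
finger_force: 59.3
t 9.53 pos [ 0.6055 -0.2706  0.1707] psi 60.84 tilt(tool x,y deg) [ 0.01 -0.09 -0.06] shift mm [0. 0. 0.] F [-0.  -0.8 -1.1] T [ 0.03  0.03 -0.04] grip 0.0254 59.3 j6 -93.7
566 (array([ 602.6, -267.5]), array([23. , 23.1]), 60.4) [  3.8533   1.2725 111.6729]
199 223 300 328
[[131 117  90  79  79  79  79  79  79  79  79  80  84  93 108 124 134 134 134 135 135 135 136 136 103  80]
 [134 134  98  83  82  81  80  80  79  79  78  80  95 124 133 134 134 135 135 134 135 135 135 134 102  81]
 [134 133 129 128 121 105  95  95  79  62  51  51  60  82 103 122 135 135 135 135 135 135 134  99  84  80]
 [133 134 133 133 131 122 100  84  60  41  36  35  39  49  64  84 105 117 128 133 135 135 134 123  96  80]
 [133 133 134 125 114 102  79  64  48  40  42  41  41  41  42  52  69  83  98 116 129 135 135 135 103  80]
 [126 133 123 102  76  55  43  49  51  52  53  53  53  53  52  51  49  43  52  85 109 126 135 133 101  80]
 [101 127  88  58  49 
[... 1418 characters left out ...]
  50  59  93 111 111 111 111 110 111 111 111 111 100  78]
 [110 110 110 110 111 110 111 111 111  90  50  51  50  62  94 111 111 111 111 111 110 111 110 111 100  80]
 [110 110 110 110 110 111 110 111 111  89  50  52  52  59  93 111 112 110 111 111 111 111 111 111 101  82]
 [110 110 110 110 110 110 110 110 111  88  48  56  56  52  89 111 111 111 111 111 111 111 111 111 102  83]
 [110 110 110 111 110 110 110 110 110  89  51  62  62  53  89 111 111 110 110 111 111 111 111 111 103  85]
 [110 110 110 110 110 111 111 110 110  89  55  62  62  56  91 111 110 111 111 111 111 110 111 111 103  85]
 [110 110 110 110 110 110 110 110 100  78  53  57  57  54  79 101 110 111 111 111 111 110 111 111 103  85]]
```

View pics/w6.png

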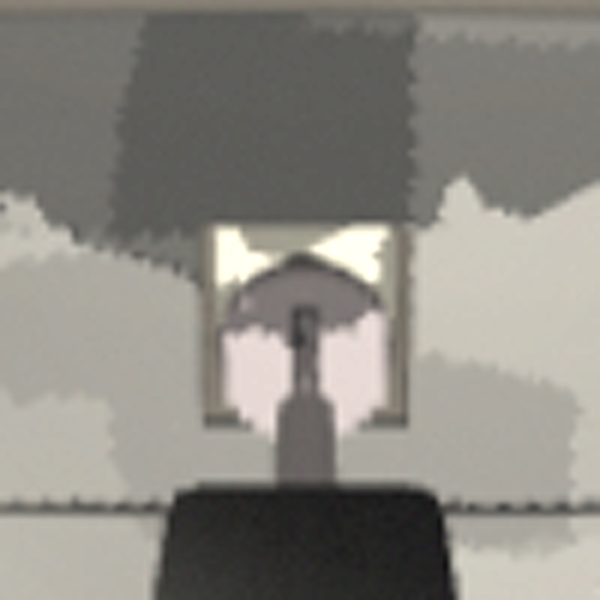

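The blade is over the slot and parallel to it, within about 0.5 mm. I'll apply a small correction and descend to just above the head.

```bash
python3 -m inch '[[0,0,0,0.0004,-0.0003,0.004,0.01],[0,0,0,0,0,0.004,0.01],[0,0,0,0,0,0.004,0.01],[0,0,0,0,0,0.004,0.01],[0,0,0,0,0,0,0.01],[0,0,0,0,0,0,0.01],[0,0,0,0,0,0,0.01],[0,0,0,0,0,0,0.01]]'
python3 - <<'E'
from m import *
np.set_printoptions(suppress=True,precision=4,linewidth=200)
o=ctrl.observe();goal(*o['tool_pos'],60.9)
E
python3 -m inch '[[0,0,0,0,0,0.001,0.01],[0,0,0,0,0,0.001,0.01],[0,0,0,0,0,0.001,0.01],[0,0,0,0,0,0.001,0.01],[0,0,0,0,0,0,0.01],[0,0,0,0,0,0,0.01],[0,0,0,0,0,0,0.01],[0,0,0,0,0,0,0.01]]'
python3 - <<'E'
from m import *
o=ctrl.observe();goal(*o['tool_pos'],60.9)
E
```

```text
time_s: 10.2
tool_pos: [0.6055, -0.2709, 0.1556]
orientation: [0.0, 0.252, 0.968, -0.0]
wrist_force: [-0.3, -0.9, -1.3]
grip_width: 0.0251
finger_force: 59.3
t 10.2 pos [ 0.6055 -0.2709  0.1556] psi 60.84 tilt(tool x,y deg) [-0.    0.03 -0.06] shift mm [0. 0. 0.] F [-0.3 -0.9 -1.3] T [-0.02 -0.05  0.  ] grip 0.0251 59.3 j6 -93.7
time_s: 10.87
tool_pos: [0.6053, -0.2708, 0.1514]
orientation: [0.0, 0.252, 0.968, -0.0]
wrist_force: [-0.2, 0.1, -1.9]
grip_width: 0.0258
finger_force: 59.3
t 10.87 pos [ 0.6053 -0.2708  0.1514] psi 60.84 tilt(tool x,y deg) [-0.    0.01 -0.06] shift mm [0. 0. 0.] F [-0.2  0.1 -1.9] T [-0.01  0.03 -0.04] grip 0.0258 59.3 j6 -93.7
```

```bash
for k in 1 2; do python3 -m inch '[[0,0,0,0,0,0.001,0.01],[0,0,0,0,0,0,0.01],[0,0,0,0,0,0.001,0.01],[0,0,0,0,0,0,0.01],[0,0,0,0,0,0,0.01],[0,0,0,0,0,0,0.01],[0,0,0,0,0,0,0.01],[0,0,0,0,0,0,0.01]]' | egrep 'pos|wrist'; done
```

```text
tool_pos: [0.6053, -0.2708, 0.1494]
wrist_force: [0.6, 0.7, -1.8]
tool_pos: [0.6054, -0.2708, 0.1474]
wrist_force: [-0.6, 0.1, -1.9]
```

```bash
for k in 1 2; do python3 -m inch '[[0,0,0,0,0,0.001,0.01],[0,0,0,0,0,0,0.01],[0,0,0,0,0,0.001,0.01],[0,0,0,0,0,0,0.01],[0,0,0,0,0,0,0.01],[0,0,0,0,0,0,0.01],[0,0,0,0,0,0,0.01],[0,0,0,0,0,0,0.01]]' | egrep 'pos|wrist'; done
python3 - <<'E'
from m import *
o=ctrl.observe();goal(*o['tool_pos'],60.9)
p,d,i=snap('wrist');C=wcloud(d,i)
m=(abs(C[...,2]-.056)<.007)&(np.hypot(C[...,0]-.602,C[...,1]+.268)<.011);print(m.sum(),np.median(C[m][:,2]))
E
```

```text
tool_pos: [0.6054, -0.2709, 0.1458]
wrist_force: [-0.2, -0.0, 1.9]
tool_pos: [0.6054, -0.2709, 0.1435]
wrist_force: [-0.3, 0.6, 3.2]
t 13.53 pos [ 0.6054 -0.2709  0.1435] psi 60.84 tilt(tool x,y deg) [-0.    0.03 -0.06] shift mm [0. 0. 0.] F [-0.3  0.6  3.2] T [ 0.1   0.18 -0.05] grip 0.0254 59.6 j6 -93.7
571 0.05592319635884149
```

Seated: contact began at TCP z of about 0.146, which is the slot floor, and the head is now sinking. I'll keep pushing in 1 mm steps.

```bash
python3 -m inch '[[0,0,0,0,0,0.0005,0.01],[0,0,0,0,0,0.0005,0.01],[0,0,0,0,0,0,0.01],[0,0,0,0,0,0,0.01],[0,0,0,0,0,0,0.01],[0,0,0,0,0,0,0.01],[0,0,0,0,0,0,0.01],[0,0,0,0,0,0,0.01]]' | egrep 'pos|wrist'
python3 -m inch '[[0,0,0,0,0,0.0005,0.01],[0,0,0,0,0,0.0005,0.01],[0,0,0,0,0,0,0.01],[0,0,0,0,0,0,0.01],[0,0,0,0,0,0,0.01],[0,0,0,0,0,0,0.01],[0,0,0,0,0,0,0.01],[0,0,0,0,0,0,0.01]]' | egrep 'pos|wrist'
```

```text
tool_pos: [0.6054, -0.2708, 0.1424]
wrist_force: [-0.6, 0.5, 4.1]
tool_pos: [0.6054, -0.2708, 0.1414]
wrist_force: [-0.1, 1.0, 3.9]
```

```bash
python3 -m inch '[[0,0,0,0,0,0.0005,0.01],[0,0,0,0,0,0.0005,0.01],[0,0,0,0,0,0,0.01],[0,0,0,0,0,0,0.01],[0,0,0,0,0,0,0.01],[0,0,0,0,0,0,0.01],[0,0,0,0,0,0,0.01],[0,0,0,0,0,0,0.01]]' | egrep 'pos|wrist'
```

```text
tool_pos: [0.6053, -0.2708, 0.1404]
wrist_force: [0.3, -0.1, 4.3]
```

```bash
python3 -m inch '[[0,0,0,0,0,0.0005,0.01],[0,0,0,0,0,0.0005,0.01],[0,0,0,0,0,0,0.01],[0,0,0,0,0,0,0.01],[0,0,0,0,0,0,0.01],[0,0,0,0,0,0,0.01],[0,0,0,0,0,0,0.01],[0,0,0,0,0,0,0.01]]' | egrep 'pos|wrist'
```

```text
tool_pos: [0.6053, -0.2708, 0.1394]
wrist_force: [0.1, -0.2, 4.8]
```

```bash
python3 -m inch '[[0,0,0,0,0,0.0005,0.01],[0,0,0,0,0,0.0005,0.01],[0,0,0,0,0,0,0.01],[0,0,0,0,0,0,0.01],[0,0,0,0,0,0,0.01],[0,0,0,0,0,0,0.01],[0,0,0,0,0,0,0.01],[0,0,0,0,0,0,0.01]]' | egrep 'pos|wrist'
```

```text
tool_pos: [0.6053, -0.2708, 0.1383]
wrist_force: [0.1, 0.5, 4.5]
```

```bash
python3 -m inch '[[0,0,0,0,0,0.0005,0.01],[0,0,0,0,0,0.0005,0.01],[0,0,0,0,0,0,0.01],[0,0,0,0,0,0,0.01],[0,0,0,0,0,0,0.01],[0,0,0,0,0,0,0.01],[0,0,0,0,0,0,0.01],[0,0,0,0,0,0,0.01]]' | egrep 'pos|wrist'
```

```text
tool_pos: [0.6053, -0.2708, 0.1374]
wrist_force: [-0.5, -0.2, 3.9]
```

```bash
python3 -m inch '[[0,0,0,0,0,0.0005,0.01],[0,0,0,0,0,0.0005,0.01],[0,0,0,0,0,0,0.01],[0,0,0,0,0,0,0.01],[0,0,0,0,0,0,0.01],[0,0,0,0,0,0,0.01],[0,0,0,0,0,0,0.01],[0,0,0,0,0,0,0.01]]' | egrep 'pos|wrist'
```

```text
tool_pos: [0.6054, -0.2708, 0.1371]
wrist_force: [0.4, -0.2, 7.5]
```

```bash
python3 -m inch '[[0,0,0,0,0,0.0005,0.01],[0,0,0,0,0,0.0005,0.01],[0,0,0,0,0,0,0.01],[0,0,0,0,0,0,0.01],[0,0,0,0,0,0,0.01],[0,0,0,0,0,0,0.01],[0,0,0,0,0,0,0.01],[0,0,0,0,0,0,0.01]]' | egrep 'pos|wrist'
python3 - <<'E'
from m import *
p,d,i=snap('wrist');C=wcloud(d,i)
print(ctrl.observe()['joint_torque'].round(2))
m=(C[...,2]>.035)&(C[...,2]<.062)&(np.hypot(C[...,0]-.602,C[...,1]+.268)<.009);print(m.sum(),np.percentile(C[m][:,2],[10,30,50,70,90]).round(4))
E
```

```text
tool_pos: [0.6055, -0.2709, 0.1369]
wrist_force: [-0.8, 0.4, 9.8]
[-1.200e-01 -3.517e+01 -2.315e+01  2.000e-02 -5.500e-01 -0.000e+00]
368 [0.0488 0.0494 0.0498 0.0502 0.0543]
```

The screw bottomed at TCP z of about 0.1372, roughly 9 mm in, with about 11 N of push. Now I'll turn clockwise (+tool z) about the blade axis, which is offset about 3.2 mm in tool x, so each 5° row shifts y by −0.28 mm.

```bash
python3 -m inch '[[0,0,2.5,0,-0.00014,0,0.01],[0,0,2.5,0,-0.00014,0,0.01],[0,0,2.5,0,-0.00014,0,0.01],[0,0,2.5,0,-0.00014,0,0.01],[0,0,2.5,0,-0.00014,0,0.01],[0,0,2.5,0,-0.00014,0,0.01],[0,0,2.5,0,-0.00014,0,0.01],[0,0,2.5,0,-0.00014,0,0.01]]' >/dev/null
python3 - <<'E'
from m import *
o=ctrl.observe();goal(*o['tool_pos'],60.84)
E
```

```text
t 19.63 pos [ 0.6053 -0.2717  0.1369] psi 40.73 tilt(tool x,y deg) [  0.05   0.08 -20.11] shift mm [0. 0. 0.] F [-0.3  1.   9.2] T [0.31 0.11 0.07] grip 0.0256 60.6 j6 -73.7
```

```bash
python3 -m inch '[[0,0,2.5,0,-0.00014,0,0.01],[0,0,2.5,0,-0.00014,0,0.01],[0,0,2.5,0,-0.00014,0,0.01],[0,0,2.5,0,-0.00014,0,0.01],[0,0,2.5,0,-0.00014,0,0.01],[0,0,2.5,0,-0.00014,0,0.01],[0,0,2.5,0,-0.00014,0,0.01],[0,0,2.5,0,-0.00014,0,0.01]]' >/dev/null
python3 - <<'E'
from m import *
o=ctrl.observe();goal(*o['tool_pos'],60.84)
E
```

```text
t 20.3 pos [ 0.6043 -0.2723  0.1369] psi 20.73 tilt(tool x,y deg) [  0.05   0.08 -40.11] shift mm [0. 0. 0.] F [-0.5  0.5  9.1] T [0.3  0.11 0.05] grip 0.0253 60.6 j6 -53.8
```

```bash
python3 -m inch '[[0,0,2.5,0,-0.00014,0,0.01],[0,0,2.5,0,-0.00014,0,0.01],[0,0,2.5,0,-0.00014,0,0.01],[0,0,2.5,0,-0.00014,0,0.01],[0,0,2.5,0,-0.00014,0,0.01],[0,0,2.5,0,-0.00014,0,0.01],[0,0,2.5,0,-0.00014,0,0.01],[0,0,2.5,0,-0.00014,0,0.01]]' >/dev/null
python3 - <<'E'
from m import *
o=ctrl.observe();goal(*o['tool_pos'],60.84)
E
```

```text
t 20.97 pos [ 0.6033 -0.2726  0.1369] psi 0.74 tilt(tool x,y deg) [  0.07   0.07 -60.1 ] shift mm [0. 0. 0.] F [-0.6  0.6  8.6] T [0.25 0.11 0.02] grip 0.0254 60.6 j6 -33.8
```

```bash
python3 -m inch '[[0,0,2.5,0,-0.00014,0,0.01],[0,0,2.5,0,-0.00014,0,0.01],[0,0,2.5,0,-0.00014,0,0.01],[0,0,2.5,0,-0.00014,0,0.01],[0,0,2.5,0,-0.00014,0,0.01],[0,0,2.5,0,-0.00014,0,0.01],[0,0,2.5,0,-0.00014,0,0.01],[0,0,2.5,0,-0.00014,0,0.01]]' >/dev/null
python3 - <<'E'
from m import *
o=ctrl.observe();goal(*o['tool_pos'],60.84)
E
```

```text
t 21.63 pos [ 0.6021 -0.2725  0.1369] psi -19.26 tilt(tool x,y deg) [ 8.00e-02  6.00e-02 -8.01e+01] shift mm [0. 0. 0.] F [-0.4  0.5  8.4] T [0.26 0.15 0.04] grip 0.0253 60.6 j6 -13.9
```

```bash
python3 -m inch '[[0,0,1,0,-0.00006,0,0.01],[0,0,1,0,-0.00006,0,0.01],[0,0,1,0,-0.00006,0,0.01],[0,0,1,0,-0.00006,0,0.01],[0,0,1,0,-0.00006,0,0.01],[0,0,0,0,0,0,0.01],[0,0,0,0,0,0,0.01],[0,0,0,0,0,0,0.01]]' >/dev/null
python3 - <<'E'
from m import *
o=ctrl.observe();goal(*o['tool_pos'],60.84);print(o['joint_torque'][5])
E
```

```text
t 22.3 pos [ 0.6019 -0.2724  0.1369] psi -24.14 tilt(tool x,y deg) [ 8.000e-02  7.000e-02 -8.498e+01] shift mm [0. 0. 0.] F [-1.   0.8  8.7] T [0.22 0.1  0.09] grip 0.0252 60.5 j6 -9.0
0.07996839238330722
```

```bash
python3 -m inch '[[0,0,1,0,-0.00006,0,0.01],[0,0,1,0,-0.00006,0,0.01],[0,0,1,0,-0.00006,0,0.01],[0,0,0,0,0,0,0.01],[0,0,0,0,0,0,0.01],[0,0,0,0,0,0,0.01],[0,0,0,0,0,0,0.01],[0,0,0,0,0,0,0.01]]' >/dev/null
python3 - <<'E'
from m import *
o=ctrl.observe();goal(*o['tool_pos'],60.84);print(o['joint_torque'][5])
E
```

```text
t 22.97 pos [ 0.6017 -0.2723  0.1369] psi -27.14 tilt(tool x,y deg) [ 9.000e-02  6.000e-02 -8.798e+01] shift mm [0. 0. 0.] F [-0.6  0.7  8.4] T [0.25 0.09 0.14] grip 0.0249 60.5 j6 -6.0
0.07985169533640146
```

```bash
python3 -m inch '[[0,0,1,0,-0.00006,0,0.01],[0,0,1,0,-0.00006,0,0.01],[0,0,1,0,-0.00006,0,0.01],[0,0,0,0,0,0,0.01],[0,0,0,0,0,0,0.01],[0,0,0,0,0,0,0.01],[0,0,0,0,0,0,0.01],[0,0,0,0,0,0,0.01]]' >/dev/null
python3 - <<'E'
from m import *
o=ctrl.observe();goal(*o['tool_pos'],60.84);print(o['joint_torque'][5])
E
```

```text
t 23.63 pos [ 0.6015 -0.2722  0.1369] psi -30.14 tilt(tool x,y deg) [ 9.000e-02  7.000e-02 -9.098e+01] shift mm [0. 0. 0.] F [-1.   1.1  8.8] T [0.18 0.09 0.11] grip 0.0253 60.6 j6 -3.0
0.08037284016609192
```

```bash
python3 -m inch '[[0,0,1,0,-0.00006,0,0.01],[0,0,1,0,-0.00006,0,0.01],[0,0,1,0,-0.00006,0,0.01],[0,0,0,0,0,0,0.01],[0,0,0,0,0,0,0.01],[0,0,0,0,0,0,0.01],[0,0,0,0,0,0,0.01],[0,0,0,0,0,0,0.01]]' >/dev/null
python3 - <<'E'
from m import *
o=ctrl.observe();goal(*o['tool_pos'],60.84);print(o['joint_torque'][5])
E
```

```text
t 24.3 pos [ 0.6014 -0.2721  0.1369] psi -33.13 tilt(tool x,y deg) [ 9.000e-02  6.000e-02 -9.397e+01] shift mm [0. 0. 0.] F [-0.1  0.9  8.6] T [0.19 0.08 0.08] grip 0.0252 60.6 j6 -0.0
0.08457364747300744
```

```bash
python3 -m inch '[[0,0,1,0,-0.00006,0,0.01],[0,0,1,0,-0.00006,0,0.01],[0,0,0,0,0,0,0.01],[0,0,0,0,0,0,0.01],[0,0,0,0,0,0,0.01],[0,0,0,0,0,0,0.01],[0,0,0,0,0,0,0.01],[0,0,0,0,0,0,0.01]]' >/dev/null
python3 - <<'E'
from m import *
o=ctrl.observe();goal(*o['tool_pos'],60.84);print(o['joint_torque'][5])
E
```

```text
t 24.97 pos [ 0.6013 -0.272   0.1369] psi -35.13 tilt(tool x,y deg) [ 9.000e-02  6.000e-02 -9.597e+01] shift mm [0. 0. 0.] F [-0.   0.7  9. ] T [0.19 0.11 0.12] grip 0.0252 60.6 j6 2.0
0.08891531266272068
```

```bash
python3 -m inch '[[0,0,1,0,-0.00006,0,0.01],[0,0,1,0,-0.00006,0,0.01],[0,0,0,0,0,0,0.01],[0,0,0,0,0,0,0.01],[0,0,0,0,0,0,0.01],[0,0,0,0,0,0,0.01],[0,0,0,0,0,0,0.01],[0,0,0,0,0,0,0.01]]' >/dev/null
python3 - <<'E'
from m import *
o=ctrl.observe();goal(*o['tool_pos'],60.84);print(o['joint_torque'][5])
E
```

```text
t 25.63 pos [ 0.6012 -0.272   0.1369] psi -37.12 tilt(tool x,y deg) [ 9.000e-02  6.000e-02 -9.796e+01] shift mm [0. 0. 0.] F [0.1 0.9 8.8] T [0.24 0.06 0.12] grip 0.0256 60.6 j6 4.0
0.1209521060809493
```

The torque is rising, so this is the hard stop (98° of blade, allowing for the lag). I'll go 1° more, then let up slowly and inspect.

```bash
python3 -m inch '[[0,0,1,0,-0.00006,0,0.01],[0,0,0,0,0,0,0.01],[0,0,0,0,0,0,0.01],[0,0,0,0,0,0,0.01],[0,0,0,0,0,-0.0005,0.01],[0,0,0,0,0,-0.0005,0.01],[0,0,0,0,0,-0.0005,0.01],[0,0,0,0,0,-0.0005,0.01]]'| egrep 'pos|wrist'
python3 -m inch '[[0,0,0,0,0,-0.0005,0.01],[0,0,0,0,0,-0.0005,0.01],[0,0,0,0,0,-0.0005,0.01],[0,0,0,0,0,-0.0005,0.01],[0,0,0,0,0,-0.0005,0.01],[0,0,0,0,0,-0.0005,0.01],[0,0,0,0,0,0,0.01],[0,0,0,0,0,0,0.01]]'| egrep 'pos|wrist'
python3 - <<'E'
from m import *
o=ctrl.observe();goal(*o['tool_pos'],60.84);print(o['joint_torque'][5])
E
```

```text
tool_pos: [0.601, -0.2719, 0.1377]
wrist_force: [1.2, 0.3, 5.1]
tool_pos: [0.6008, -0.2719, 0.1402]
wrist_force: [2.9, -1.5, 3.2]
t 26.97 pos [ 0.6008 -0.2719  0.1402] psi -38.16 tilt(tool x,y deg) [ 5.0e-02  4.0e-02 -9.9e+01] shift mm [0. 0. 0.] F [ 2.9 -1.5  3.2] T [-0.21 -0.75  0.15] grip 0.0254 59.8 j6 5.0
0.12159393634647131
```

```bash
python3 -m inch '[[0,0,0,0,0,-0.0005,0.01],[0,0,0,0,0,-0.0005,0.01],[0,0,0,0,0,-0.0005,0.01],[0,0,0,0,0,-0.0005,0.01],[0,0,0,0,0,0,0.01],[0,0,0,0,0,0,0.01],[0,0,0,0,0,0,0.01],[0,0,0,0,0,0,0.01]]'| egrep 'pos|wrist'
python3 - <<'E'
from m import *
o=ctrl.observe();goal(*o['tool_pos'],60.84);print(o['joint_torque'][5])
E
```

```text
tool_pos: [0.6004, -0.2719, 0.1406]
wrist_force: [4.9, -2.3, -3.9]
t 27.63 pos [ 0.6004 -0.2719  0.1406] psi -38.17 tilt(tool x,y deg) [ 2.000e-02  2.000e-02 -9.901e+01] shift mm [0. 0. 0.] F [ 4.9 -2.3 -3.9] T [-0.66 -1.37  0.08] grip 0.0254 59.1 j6 5.0
0.10134854586794972
```

It has locked: the force reversed at z of about 0.1406, and the blade is only held by side friction. I'll back the blade off within the play, then lift out.

```bash
python3 -m inch '[[0,0,-1,0,0.00006,0,0.01],[0,0,-1,0,0.00006,0,0.01],[0,0,-1,0,0.00006,0,0.01],[0,0,-1,0,0.00006,0,0.01],[0,0,-1,0,0.00006,0,0.01],[0,0,0,0,0,0,0.01],[0,0,0,0,0,0,0.01],[0,0,0,0,0,0,0.01]]'| egrep 'pos|wrist'
python3 - <<'E'
from m import *
o=ctrl.observe();goal(*o['tool_pos'],60.84);print(o['joint_torque'][5])
E
```

```text
tool_pos: [0.6006, -0.272, 0.1406]
wrist_force: [5.4, -3.0, -3.0]
t 28.3 pos [ 0.6006 -0.272   0.1406] psi -33.19 tilt(tool x,y deg) [ 1.000e-02 -1.000e-02 -9.403e+01] shift mm [0. 0. 0.] F [ 5.4 -3.  -3. ] T [-0.51 -1.25 -0.01] grip 0.0251 59.4 j6 0.0
0.024136060383170843
```

```bash
python3 -m inch '[[0,0,0,0,0.0003,0,0.01],[0,0,0,0,0.0003,0,0.01],[0,0,0,0,0,0,0.01],[0,0,0,0,0,0,0.01],[0,0,0,0,0,0,0.01],[0,0,0,0,0,0,0.01],[0,0,0,0,0,0,0.01],[0,0,0,0,0,0,0.01]]'| egrep 'pos|wrist'
python3 - <<'E'
from m import *
o=ctrl.observe();goal(*o['tool_pos'],60.84);print(o['joint_torque'][5])
E
```

```text
tool_pos: [0.6007, -0.272, 0.1408]
wrist_force: [5.2, -1.6, -5.2]
t 28.97 pos [ 0.6007 -0.272   0.1408] psi -33.17 tilt(tool x,y deg) [-6.000e-02 -6.000e-02 -9.401e+01] shift mm [0. 0. 0.] F [ 5.2 -1.6 -5.2] T [-0.51 -1.14  0.06] grip 0.0254 59.4 j6 0.0
0.02553140977397561
```

Run:
```python
from m import *
np.set_printoptions(suppress=True,precision=4,linewidth=200)
o=ctrl.observe();M=R.from_quat(np.roll(o['orientation'],-1)).as_matrix()
p,d,i=snap('wrist');C=wcloud(d,i);L=(C-o['tool_pos'])@M*1000
for v in range(186,290,6): print(v,L[v,316], C[v,316,2].round(4))
for v in (208,220,250,270):
    m=(L[v,:,0]>-5)&(L[v,:,0]<25)&(abs(L[v,:,1])<20)&(L[v,:,2]<90); print(v,np.where(m)[0][[0,-1]],L[v,m][[0,-1]])
cv2.imwrite('pics/w7.png',np.clip(cv2.resize(p[150:290,245:385],(600,600),interpolation=2).astype(int)*2,0,255).astype(np.uint8))
```

```text
186 [  4.6746  -0.1148 140.9818] -0.0002
192 [15.3021 -0.1494 88.2933] 0.0525
198 [ 9.4026 -0.1512 92.1752] 0.0486
204 [ 7.8004 -0.1598 83.2154] 0.0576
210 [ 6.882  -0.1685 73.3039] 0.0675
216 [ 7.2194 -0.178  61.1673] 0.0796
222 [15.9157 -0.196  30.2311] 0.1106
228 [16.7793 -0.2034 20.0674] 0.1207
234 [16.3507 -0.2087 13.5656] 0.1272
240 [16.1404 -0.2138  7.121 ] 0.1337
246 [16.5458 -0.219  -0.0391] 0.1408
252 [16.203  -0.2231 -5.2735] 0.1461
258 [ 16.1515  -0.2271 -10.6738] 0.1515
264 [ 15.8726  -0.2307 -15.3312] 0.1561
270 [ 16.2218  -0.2344 -20.7226] 0.1615
276 [ 15.823   -0.2374 -24.6081] 0.1654
282 [ 15.4276  -0.2402 -28.2865] 0.1691
288 [ 13.1876  -0.242  -29.1337] 0.1699
208 [302 331] [[  3.4982 -10.4887  86.5688]
 [  2.7747  11.0068  88.4735]]
220 [311 320] [[ 5.3165 -3.4387 58.8979]
 [ 5.633   2.4133 58.1139]]
250 [276 355] [[ 12.032  -19.5505   4.2647]
 [ 12.2979  18.547    3.6958]]
270 [272 360] [[ 11.7623 -19.2212 -13.8375]
 [  7.84    19.8095  -7.5636]]
```

View pics/w7.png

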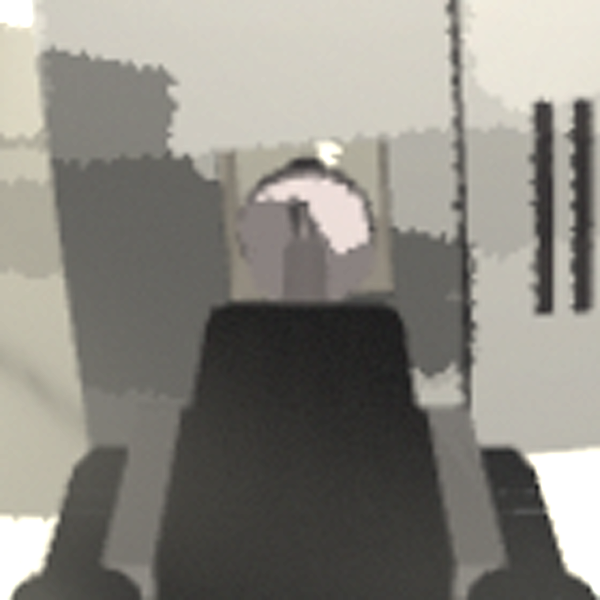

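The head (centre about (305,235)) has locked slightly raised. Its slot leans counter-clockwise of the blade, so the blade is still wedged. I'll back off further in steps.

```bash
python3 -m inch '[[0,0,-1,0,0.00006,0,0.01],[0,0,-1,0,0.00006,0,0.01],[0,0,-1,0,0.00006,0,0.01],[0,0,-1,0,0.00006,0,0.01],[0,0,-1,0,0.00006,0,0.01],[0,0,0,0,0,0,0.01],[0,0,0,0,0,0,0.01],[0,0,0,0,0,0,0.01]]'| egrep 'pos|wrist'
python3 - <<'E'
from m import *
o=ctrl.observe();goal(*o['tool_pos'],60.84);print(o['joint_torque'][5])
E
```

```text
tool_pos: [0.601, -0.2722, 0.1422]
wrist_force: [1.4, -0.4, -2.5]
t 29.68 pos [ 0.601  -0.2722  0.1422] psi -28.16 tilt(tool x,y deg) [-8.0e-02 -8.0e-02 -8.9e+01] shift mm [0. 0. 0.] F [ 1.4 -0.4 -2.5] T [-0.11 -0.52  0.06] grip 0.0253 59.6 j6 -5.0
0.0038955990748945624
```

```bash
python3 -m inch '[[0,0,-1,0,0.00006,0,0.01],[0,0,-1,0,0.00006,0,0.01],[0,0,-1,0,0.00006,0,0.01],[0,0,-1,0,0.00006,0,0.01],[0,0,0,0,0,0,0.01],[0,0,0,0,0,0,0.01],[0,0,0,0,0,0,0.01],[0,0,0,0,0,0,0.01]]'| egrep 'pos|wrist'
python3 - <<'E'
from m import *
o=ctrl.observe();goal(*o['tool_pos'],60.84);print(o['joint_torque'][5])
E
```

```text
tool_pos: [0.6014, -0.2725, 0.1422]
wrist_force: [-0.2, 0.5, -0.7]
t 30.35 pos [ 0.6014 -0.2725  0.1422] psi -24.16 tilt(tool x,y deg) [-5.0e-02 -3.0e-02 -8.5e+01] shift mm [0. 0. 0.] F [-0.2  0.5 -0.7] T [ 0.03 -0.01 -0.01] grip 0.0255 59.8 j6 -9.0
3.937740075343754e-05
```

Free now. Lift out gently, then check the screw.

```bash
python3 -m inch '[[0,0,0,0,0,-0.001,0.01],[0,0,0,0,0,-0.001,0.01],[0,0,0,0,0,-0.001,0.01],[0,0,0,0,0,-0.001,0.01],[0,0,0,0,0,-0.002,0.01],[0,0,0,0,0,-0.002,0.01],[0,0,0,0,0,-0.002,0.01],[0,0,0,0,0,0,0.01]]'| egrep 'pos|wrist'
python3 -m inch '[[0,0,0,-0.003,0,-0.01,0.01],[0,0,0,-0.004,0,-0.01,0.01],[0,0,0,-0.006,0,-0.01,0.01],[0,0,0,-0.006,0,-0.01,0.01],[0,0,0,-0.006,0,-0.01,0.01],[0,0,0,0,0,-0.01,0.01],[0,0,0,0,0,-0.01,0.01],[0,0,0,0,0,0,0.01]]'| egrep 'pos|wrist'
python3 - <<'E'
from m import *
o=ctrl.observe();goal(.444,.2546,.25,105.45)
p,d,i=snap('wrist');C=wcloud(d,i)
m=(C[...,2]>.048)&(C[...,2]<.065)&(np.hypot(C[...,0]-.602,C[...,1]+.268)<.016);print(rect(C[m]),np.median(C[m][:,2]))
cv2.imwrite('pics/w8.png',np.clip(cv2.resize(p[110:250,245:385],(600,600),interpolation=2).astype(int)*2,0,255).astype(np.uint8))
E
```

```text
tool_pos: [0.602, -0.2728, 0.1531]
wrist_force: [0.4, -0.1, -1.2]
tool_pos: [0.5925, -0.2963, 0.226]
wrist_force: [-0.0, 0.3, -1.0]
t 31.68 pos [ 0.5925 -0.2963  0.226 ] psi -24.18 tilt(tool x,y deg) [ 1.1000e-01  3.7000e-01 -1.2962e+02] shift mm [ -3.6 570.5 -24. ] F [-0.   0.3 -1. ] T [ 0.02 -0.05  0.04] grip 0.0253 59.8 j6 -11.2
(array([ 602.9, -268.3]), array([23.8, 24. ]), 66.7) 0.05292198970583384
```

View pics/w8.png

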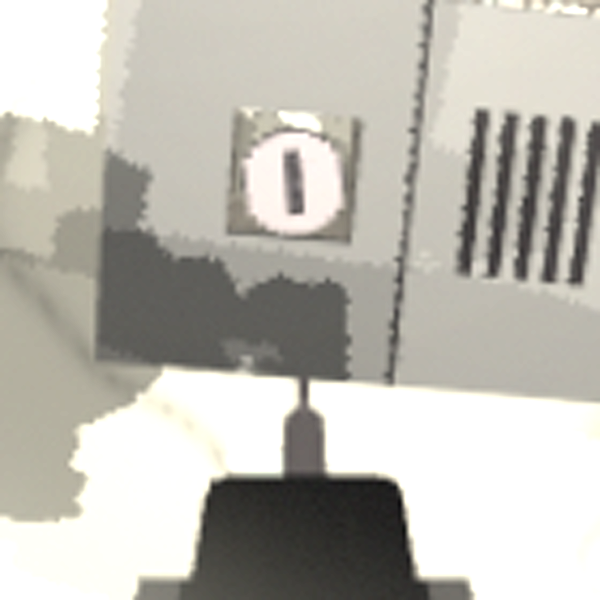

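The screw is locked: the head has sunk to z of about 0.053 and the slot (294,182) is turned about 80°. Returning to the stand.

```bash
python3 -m inch '[[0,0,0,0.015,-0.013,-0.006,0.01],[0,0,0,0.028,-0.023,-0.006,0.01],[0,0,0,0.028,-0.023,-0.006,0.01],[0,0,0,0.028,-0.023,-0.006,0.01],[0,0,0,0.028,-0.023,0,0.01],[0,0,0,0.028,-0.023,0,0.01],[0,0,0,0.028,-0.023,0,0.01],[0,0,0,0.028,-0.023,0,0.01]]'| egrep 'pos'
python3 -m inch '[[0,0,0,0.028,-0.023,0,0.01],[0,0,0,0.028,-0.023,0,0.01],[0,0,0,0.028,-0.023,0,0.01],[0,0,0,0.028,-0.023,0,0.01],[0,0,0,0.028,-0.023,0,0.01],[0,0,0,0.028,-0.023,0,0.01],[0,0,0,0.028,-0.023,0,0.01],[0,0,0,0.028,-0.023,0,0.01]]'| egrep 'pos'
python3 -m inch '[[0,0,-7,0,0,0,0.01],[0,0,-7,0,0,0,0.01],[0,0,-7,0,0,0,0.01],[0,0,-7,0,0,0,0.01],[0,0,-7,0,0,0,0.01],[0,0,-7,0,0,0,0.01],[0,0,-7,0,0,0,0.01],[0,0,-7,0,0,0,0.01]]'| egrep 'pos'
python3 -m inch '[[0,0,-7,0,0,0,0.01],[0,0,-7,0,0,0,0.01],[0,0,-7,0,0,0,0.01],[0,0,-7,0,0,0,0.01],[0,0,-7,0,0,0,0.01],[0,0,-7,0,0,0,0.01],[0,0,-7,0,0,0,0.01],[0,0,-7,0,0,0,0.01]]'| egrep 'pos'
python3 -c "
from h import *
goal(.444,.2546,.25,105.45)"
```

```text
tool_pos: [0.5179, -0.0297, 0.2456]
tool_pos: [0.4414, 0.2498, 0.2457]
tool_pos: [0.4422, 0.2482, 0.2455]
tool_pos: [0.4422, 0.2482, 0.2455]
t 34.4 pos [0.4422 0.2482 0.2455] psi 88.22 tilt(tool x,y deg) [-1.000e-02 -9.000e-02 -1.723e+01] shift mm [-3.4  5.7 -4.5] F [ 1.   0.2 -0.6] T [ 0.   -0.01 -0.04] grip 0.0254 59.9 j6 -70.4
```

```bash
python3 -m inch '[[0,0,-6,0,0,0,0.01],[0,0,-6,0,0,0,0.01],[0,0,-5.2,0,0,0,0.01],[0,0,0,-0.0034,0.0057,0,0.01],[0,0,0,0,0,0.005,0.01],[0,0,0,0,0,0,0.01],[0,0,0,0,0,0,0.01],[0,0,0,0,0,0,0.01]]'| egrep 'pos'
python3 -c "
from h import *
goal(.444,.2546,.0938,105.45)
o=ctrl.observe();M=R.from_quat(np.roll(o['orientation'],-1)).as_matrix()
p,d,i=snap('wrist');C=wcloud(d,i);L=(C-o['tool_pos'])@M*1000
for v in (202,208,214,220,232,250,274,300): print(v,L[v,316].round(1))
"
```

```text
tool_pos: [0.4444, 0.2545, 0.2409]
t 35.07 pos [0.4444 0.2545 0.2409] psi 105.01 tilt(tool x,y deg) [-0.   -0.05 -0.44] shift mm [  0.4   0.2 147.1] F [ 0.2 -0.3 -1.1] T [ 0.02  0.01 -0.06] grip 0.0252 59.9 j6 -86.6
202 [ 8.1  1.1 83.4]
208 [ 6.3  1.1 75.7]
214 [ 5.6  1.1 65.9]
220 [ 5.7  1.1 55.1]
232 [15.8  1.  14.6]
250 [16.1  1.  -5.4]
274 [ 14.6   0.9 -23. ]
300 [  6.5   0.9 -29.6]
```

```bash
python3 -m inch '[[0,0,0,0,0,0.015,0.01],[0,0,0,0,0,0.015,0.01],[0,0,0,0,0,0.015,0.01],[0,0,0,0,0,0.015,0.01],[0,0,0,0,0,0.015,0.01],[0,0,0,0,0,0.015,0.01],[0,0,0,0,0,0,0.01],[0,0,0,0,0,0,0.01]]'| egrep 'pos|wrist'
python3 -m inch '[[0,0,0,0,0,0.012,0.01],[0,0,0,0,0,0.012,0.01],[0,0,0,0,0,0.012,0.01],[0,0,0,0,0,0.01,0.01],[0,0,0,0,0,0.004,0.01],[0,0,0,0,0,0,0.01],[0,0,0,0,0,0,0.01],[0,0,0,0,0,0,0.01]]'| egrep 'pos|wrist'
python3 -c "
from h import *
goal(.444,.2546,.0938,105.45)"
```

```text
tool_pos: [0.4441, 0.2542, 0.1507]
wrist_force: [-0.3, 0.4, -1.2]
tool_pos: [0.4451, 0.2546, 0.1018]
wrist_force: [0.5, 0.1, -2.0]
t 36.45 pos [0.4451 0.2546 0.1018] psi 105.04 tilt(tool x,y deg) [ 0.    0.06 -0.41] shift mm [1.1 0.3 8. ] F [ 0.5  0.1 -2. ] T [-0.01  0.04  0.07] grip 0.0254 59.9 j6 -86.6
```

```bash
python3 -m inch '[[0,0,0,0.001,0,0.002,0.01],[0,0,0,0,0,0.002,0.01],[0,0,0,0,0,0.002,0.01],[0,0,0,0,0,0.001,0.01],[0,0,0,0,0,0,0.01],[0,0,0,0,0,0,0.01],[0,0,0,0,0,0,0.01],[0,0,0,0,0,0,0.01]]'| egrep 'pos|wrist'
python3 -m inch '[[0,0,0,0,0,0.0005,0.01],[0,0,0,0,0,0.0005,0.01],[0,0,0,0,0,0.0005,0.01],[0,0,0,0,0,0,0.01],[0,0,0,0,0,0,0.01],[0,0,0,0,0,0,0.01],[0,0,0,0,0,0,0.01],[0,0,0,0,0,0,0.01]]'| egrep 'pos|wrist'
```

```text
tool_pos: [0.4437, 0.2542, 0.0944]
wrist_force: [0.9, -0.2, -0.4]
tool_pos: [0.4439, 0.2542, 0.0938]
wrist_force: [-3.1, -1.0, 5.5]
```

The handle is resting on the stand at the original height. Release and back straight up.

```bash
python3 -m inch '[[0,0,0,0,0,0,0.05],[0,0,0,0,0,0,0.055],[0,0,0,0,0,0,0.055],[0,0,0,0,0,0,0.055],[0,0,0,0,0,0,0.055],[0,0,0,0,0,0,0.055],[0,0,0,0,0,0,0.055],[0,0,0,0,0,0,0.055]]'| egrep 'pos|wrist|grip|finger'
python3 -m inch '[[0,0,0,0,0,-0.01,0.055],[0,0,0,0,0,-0.015,0.055],[0,0,0,0,0,-0.02,0.055],[0,0,0,0,0,-0.025,0.055],[0,0,0,0,0,-0.03,0.055],[0,0,0,0,0,-0.03,0.055],[0,0,0,0,0,-0.03,0.055],[0,0,0,0,0,0,0.055]]'| egrep 'pos|wrist|grip|finger'
python3 - <<'E'
from h import *
p,d,i=snap('wrist');C=wcloud(d,i);z=C[...,2]
near=np.hypot(C[...,0]-.441,C[...,1]-.253)<.035
for a,b in((.119,.130),(.066,.119)):
    m=near&(z>a)&(z<b);print(m.sum(),rect(C[m]),np.median(z[m]))
cv2.imwrite('pics/w9.png',np.clip(p[100:400,120:520].astype(int)*2,0,255).astype(np.uint8))
E
```

```text
tool_pos: [0.4437, 0.2542, 0.0928]
wrist_force: [-0.2, -0.3, 0.2]
grip_width: 0.0549
finger_force: 0.0
tool_pos: [0.4469, 0.2553, 0.2615]
wrist_force: [1.4, 1.1, 1.0]
grip_width: 0.055
finger_force: 0.0
786 (array([440.8, 254.2]), array([25.7, 25.4]), 15.0) 0.12331585578907295
315 (array([430.3, 252.3]), array([ 7.2, 27.4]), 4.8) 0.09404712092461542
```

View pics/w9.png

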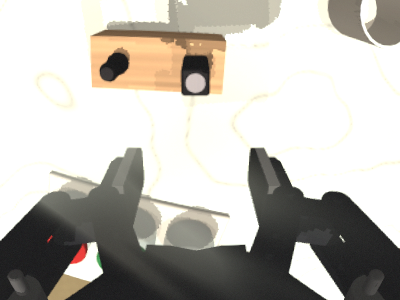

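The driver stands upright in its hole at (195,75), with its top centre within 1 mm of the start, and the fingers are clear.

```bash
python3 -c "
from h import *
print(ctrl.job_done())"
```

```text
the job is handed in; nothing more can be done
None
```

The lock screw is pushed in, turned about 80° to its stop and locked; the screwdriver is back upright in its own hole, within about 1 mm of where it stood and released; the job is handed in, with no verdict returned.

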